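# Third hand at the watch stand

### The arm

A 6-joint arm with a two-finger parallel gripper is mounted at the origin on the work surface. World frame = base frame: x ahead of the robot, y to its left, z up, the work surface at z = 0. Lengths are in mm, angles in rad, forces in N, time in s.
With the tool pointing down it reaches from about 275 to 750 mm from the base axis. Payload 10.2 kg.
Tool frame: the origin (TCP) lies midway between the tips of the shut fingers; the grasp point (between the pads) lies 19 mm behind it (ctrl.hold_point_z is the distance from the TCP to the grasp point, in mm); z points along the fingers, y is the direction in which the jaws open and shut (so a half turn about z gives the same grasp; the last joint's range is limited). The gripper opens to 85 mm and grips with 20 to 120 N. Pads are 22 mm wide; open, the fingers measure 114 mm over their backs; the gripper's body (76 mm by 85 mm) begins 54 mm behind the grasp point. The pads swing forward as they close: fully open they stand 13 mm farther back than shut.
Start: joints at [-1.533, 0.313, 1.498, -0, 1.331, -0.223], TCP at [135.36, -507.256, 196.594] pointing down, gripper open.
Joint ranges: [-2.94, 2.94], [-0.97, 2.17], [0.19, 2.56], [-1.23, 4.37], [0.02, 3.11], [-2.88, 2.88]. Speed limits (rad/s): [2.39, 2.39, 3.01, 3.14, 3.14, 3.14].

### API

Orientations are given as a unit quaternion [w, x, y, z].
In Python, from rig import ctrl, capture, get_calibration, ticket, search_frame, outline_of gives the robot as it stands. The module is installed in compiled form; this text tells all that it offers.
- The arm moves only by the tool servo_tool, never from a script. Its argument "motion" is a list of rows, each an object with "dr": the turn, a rotation vector about the tool's x, y, z in units of 10 degrees (1.0 is 10 degrees), a list of three; "delta_pos": the shift along the tool's x, y, z in units of 50 mm (1.0 is 50 mm), a list of three; "hand": the opening, from 0 (shut) to 1 (fully open). In form: [{"dr": [ax, ay, az], "delta_pos": [x, y, z], "hand": hand}, ...]. A call has 1 to 20 rows; each row shifts and turns the pose as measured when the row begins, along the tool's axes as they then stand; what a row does not reach is not made up. A row lasts 1/8 s, in which the tool goes at most 62.5 mm and 10.7 degrees, less where a joint would pass 70% of its speed; a pose out of reach is approached as far as the arm can. A call is refused whole if a number of a shift passes 1 or a number of a turn 1, either way. A call with a gripper value outside its range is refused whole. The fingers move at their own pace and stop on an object; "squeeze" is the grip in N (left out, the last holds). Time passes only in rows, so rows that do not move let the fingers close. It gives the time, the measured TCP pose, the force and the opening at its end, in the units of the state.
- ctrl.sense(): the state, without advancing time (a new reading comes with each control period).
- capture(name): name is "scene" or "top" or "wrist"; returns (picture, depth): 480x640x3 uint8, red, green, blue; 480x640 float32, mm along the optical axis (not along the pixel's ray), 0 where there is no reading.
- get_calibration(name): a dict with "camera_matrix" (3x3 intrinsics, pixels), "T" (4x4, takes a point from camera to world coordinates). Camera axes: x right, y down, z forward; pixel columns grow to the right and rows downward; lengths in mm; the calibration is good to about 2 mm. The wrist camera is an equidistant fisheye: a pixel r from the principal point sees the ray r / f radians off the axis. A picture is of the moment at which its call begins: read the wrist's pose just before it. get_calibration takes no time and is no camera call; for the wrist camera it gives the pose at the moment of the call.
- ticket.finish_job(): hands the job in, once; it reports no verdict.
Trained networks look in the newest picture that a camera, given by its name, has taken for a name from the list of things; names that differ only in an ending like _2 or _b are one class to them, and where a whole thing is asked for, a point or a joint stands for the part that bears it (a point fixed in the world has none). Each returns a list of dicts, best first, with "score" (0 to 1); they miss things now and then, are a little off and sometimes report something else, mostly with a low value. They report only what shows in the picture. A call takes as long as a camera call.
- search_frame(camera, label): "bbox" ([left, top, right, bottom] in pixels, round what is visible of it).
- outline_of(camera, label): "pixels" (480x640 bool, what is visible of it) and "bbox" ([left, top, right, bottom] in pixels, round what is visible of it).
The state is a dict: "time_s": time; "joints": joint angles; "dq": joint speeds; "tau": joint torques, N m; "eef_pos": TCP position; "ee_rot": TCP orientation; "force": force on the tool from outside, world axes, zero at the start; "wrist_torque": the same for the moment, N m; "grip_width": opening from 0.0 (shut) to 1.0 (fully open).
Only numpy, scipy, OpenCV 4.12 (cv2) and the standard library are available. Lean on these libraries where they do the work, as an engineer would, in place of code of your own. Each camera call takes 0.05 s, during which the arm holds its last target.

### The job

Be my third hand: take the steel watch with the blue dial off its cork rest, lay it flat and centred on the rail of the black watch stand, dial up, crown pointing away from the sprung jaw, and push it squarely against that jaw until the red pointer is in the middle of the green band, never running the jaw against its end stop. Hold it there steadily for at least three seconds and finish still gripping and pressing it, so that I can do up the clamp screw; leave the gold watch and all other loose things where they are.

Things in the scene. Friction and masses are not known exactly. Their poses are not given: they have to be found in the camera images.
- watch_center (a point): Steel watch head, blue dial, no strap, 110 g: its centre, half-way up. Case 44 mm across, 14 mm thick, dial on top (+z). Flat end pieces at 12 and 6 o'clock, 26 mm wide along x, 9 mm high (from 2 mm above the underside); their parallel end faces at y = +25 and -25 mm are good to grip from above. +x points to 9 o'clock; the small orange crown is at -x and ends 26.5 mm from the centre.
- rest_a: Rest under the blue watch, fixed: cork post 30 mm across, 18 mm high, on a wooden foot 48 mm across, 4 mm high. Origin on the table. The watch lies loose on it, its centre 25 mm above the table, end pieces overhanging freely.
- gold_watch_center (a point): The other watch, same shape and size, gold-coloured with a white dial, on a rest of the same kind; leave it. Point at its centre, half-way up.
- stand: Black watch stand, fixed to the table. Origin on the table under its middle; +x runs along the rail towards the sprung jaw (the pushing direction). Base plate 220 x 80 mm, 10 mm high. Clamp post, end post and jaw are at most 34 mm wide and 61 mm high. White scale plates beside the rail at x = 53 to 89 mm reach 30 mm to either side and are 52 mm high.
- rail_top (a point): Middle of the top of the stand's rail, above the stand's origin and with its axes: the bed for the watch, 34 mm wide, 40 mm above the table, so the watch's centre is 47 mm above the table when it lies there. Free between the clamp screw's brass tip at x = -70 mm (do not use it) and the jaw's face at x = +20 mm (when not pushed).
- jaw: Sprung jaw, sliding along the stand's +x; its axes are the stand's. Origin at the centre of its rubber face (34 x 16 mm), 48.5 mm above the table: at stand x = +20 mm when free, +40 mm at the end stop, +30 mm half-way. Spring without preload, 0.8 N per mm: 8 N half-way. Its red pointer is in the green band from x = +26 to +34 mm.
- screwdriver: Bystander: small screwdriver, red handle, 130 mm long, lying along its x. Origin underneath its middle.
- loupe: Bystander: black eye loupe, 36 mm across, 30 mm high. Origin at its underside.
- jar: Bystander: glass jar, 68 mm across, 95 mm high. Origin at its underside.
- cup: Bystander: small white dish, 64 mm across, 30 mm high. Origin at its underside.
- case_ring: Bystander: steel case ring, 56 mm across, 8 mm high. Origin at its underside.
- oil_bottle: Bystander: amber oil bottle, 36 mm across, 70 mm high. Origin at its underside.

How it is judged (in metres and radians):
On the way, in this order (a step that is already met when the one before it is completed fails the run):
1. the blue watch is lifted off its rest in the gripper (height (world z) of watch_center above 0.044 m and contact force between the fingers and watch above 1 N), for 0.1 s.
2. the watch, lying right on the rail, is held against the sprung jaw with the pointer in the green band for 3 s (x of jaw in the frame of stand between 0.026 and 0.034 m and contact force between jaw and watch between 4 and 12.5 N and contact force between the fingers and watch above 2 N and angle between watch_center's own z axis and vertical below 0.12 rad and z of watch_center in the frame of stand between 0.044 and 0.051 m and y of watch_center in the frame of stand between -0.007 and 0.007 m and x of jaw in the frame of watch_center above 0.015 m and y of jaw in the frame of watch_center between -0.009 and 0.009 m and linear speed of watch below 0.02 m/s), for 3 s.
At the end, for the whole second after the job is handed in: Through the last second the gripper holds the blue watch flat (7 deg) and still on the rail (centre 44-51 mm high, within 7 mm of its middle line), crown away from the jaw (jaw face within 9 mm of the 9 o'clock line), pressing with 4 to 12.5 N, jaw pushed back 6 to 14 mm (all of step 2); the arm keeps its last pose, push and grip.
It fails at once if the sprung jaw is run against its end stop or the watch is pressed on it with more than 22 N (x of jaw in the frame of stand above 0.0392 m or contact force between jaw and watch above 22 N).
It fails at once if the gold watch or another loose thing is disturbed (moved more than 20 mm) (distance of any of gold_watch_center, screwdriver, loupe, jar, cup, case_ring, oil_bottle from where it was at the start of the episode above 0.02 m).
It also fails if it takes over 48 s, if anything falls off the work surface, if the arm or the gripper's body presses on something with over 40 N, if the wrist force passes 120 N, or if a joint passes its speed limit or range.

## Working session

There is one attempt and no reset: what is moved stays moved. The work goes in short steps, Python scripts to look and compute and a tool call to move; the robot and the scene stay as the last step left them, time stands still between calls to the robot, and variables do not carry over. Pictures are saved under pics/ and viewed, and the job is handed in when it is done.

Besides the shell and the picture viewer there is one more tool, called after "Emit:" by a JSON object that holds its "op" and its "data". servo_tool: Moves the arm, as the interface text tells. Its arguments: {"type":"object","properties":{"motion":{"type":"array"},"squeeze":{"type":"number"}},"required":["motion"]}

```bash
mkdir -p pics; ls; python3 - <<'E'
from rig import *
import cv2,numpy as np
s=ctrl.sense(); print(s, ctrl.hold_point_z)
for n in ["scene","top"]:
    p,d=capture(n); cv2.imwrite(f"pics/{n}0.png",p[:,:,::-1]); np.savez(f"{n}0.npz",p=p,d=d)
    c=get_calibration(n); print(n,c)
E
```

```text
pics
{'time_s': 0.0, 'joints': array([-1.53337892e+00,  3.13434133e-01,  1.49844989e+00,  8.29723370e-06,
        1.33098612e+00, -2.23416559e-01]), 'dq': array([-5.30925351e-04,  1.08841720e-03, -1.40396463e-03,  7.67570530e-05,
        6.63365945e-04,  8.70693856e-04]), 'tau': array([ 2.42160795e-04, -4.12255669e+01, -2.59744424e+01, -1.45499498e-04,
        4.11456669e-03, -1.19111522e-05]), 'eef_pos': array([ 135.36095383, -506.93776589,  196.03840001]), 'ee_rot': array([-6.35612017e-04,  9.91507678e-01,  1.30046590e-01,  6.33294107e-05]), 'force': array([-0.06089933,  0.37009107,  0.20121287]), 'wrist_torque': array([-0.04201323, -0.08476975, -0.05629305]), 'grip_width': 0.9961229878055142} 18.700000000000003
scene {'camera_matrix': array([[524.75286981,   0.        , 317.00759307],
       [  0.        , 524.75286981, 238.73620724],
       [  0.        ,   0.        ,   1.        ]]), 'T': array([[ 7.65279922e-01,  4.72678130e-01, -4.36946251e-01,
         1.19462168e+03],
       [ 6.43676660e-01, -5.67419207e-01,  5.13532667e-01,
        -6.58256046e+02],
       [-5.19603450e-03, -6.74248343e-01, -7.38486407e-01,
         9.96590306e+02],
       [ 0.00000000e+00,  0.00000000e+00,  0.00000000e+00,
         1.00000000e+00]])}
top {'camera_matrix': array([[501.71735532,   0.        , 322.23921987],
       [  0.        , 501.71735532, 235.37262417],
       [  0.        ,   0.        ,   1.        ]]), 'T': array([[-1.72346185e-02, -9.82341679e-01,  1.86300277e-01,
         4.35936810e+02],
       [-9.99822355e-01,  1.55102955e-02, -1.07093084e-02,
         1.27474809e+01],
       [ 7.63062764e-03, -1.86451753e-01, -9.82434485e-01,
         1.18585530e+03],
       [ 0.00000000e+00,  0.00000000e+00,  0.00000000e+00,
         1.00000000e+00]])}
```

View pics/scene0.png

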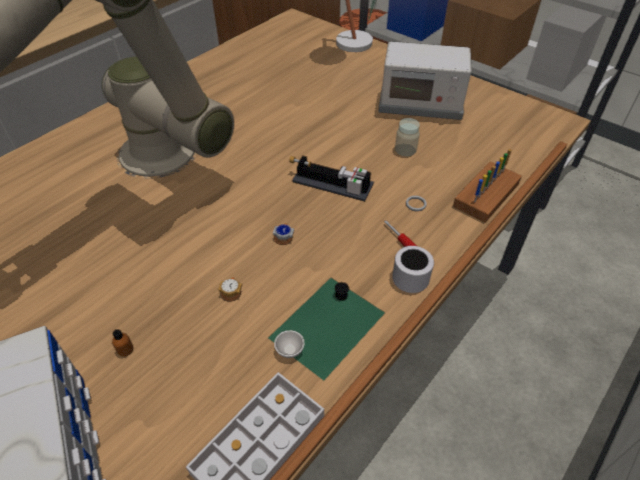

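View pics/top0.png

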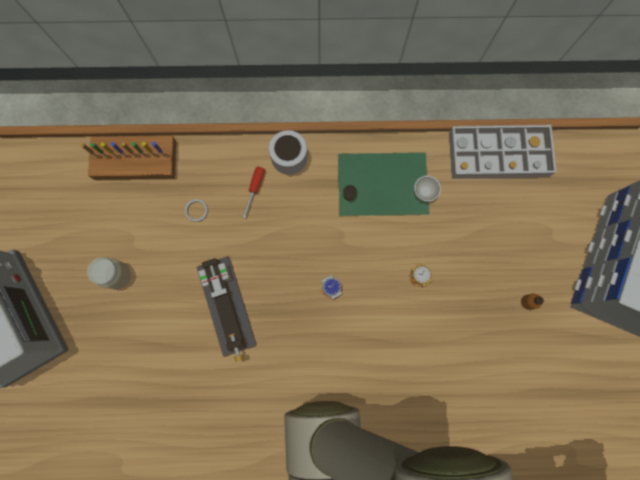

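The top view shows the blue watch near (332,287), the stand near (226,306) with its jaw end at about (215,270), and the gold watch near (421,275). I'll zoom in and measure.

```bash
cat > h.py <<'E'
import numpy as np,cv2
from rig import *
def cal(n):
    c=get_calibration(n); return c["camera_matrix"],c["T"]
def ray_z(n,uv,z,C=None):
    K,T=C or cal(n); uv=np.atleast_2d(uv).astype(float)
    d=np.c_[(uv-K[:2,2])/[K[0,0],K[1,1]],np.ones(len(uv))]@T[:3,:3].T
    o=T[:3,3]; return o+d*((z-o[2])/d[:,2])[:,None]
def cloud(n,d,C=None):
    K,T=C or cal(n); v,u=np.mgrid[:480,:640]
    P=np.stack([(u-K[0,2])/K[0,0]*d,(v-K[1,2])/K[1,1]*d,d],-1)
    return P@T[:3,:3].T+T[:3,3]
E
python3 - <<'E'
from h import *
z=np.load("top0.npz");p,d=z["p"],z["d"]
a=cv2.resize(p[255:320,300:365],None,fx=6,fy=6,interpolation=cv2.INTER_CUBIC)
b=cv2.resize(p[250:370,185:265],None,fx=4.5,fy=4.5,interpolation=cv2.INTER_CUBIC)
im=np.zeros((560,780,3),np.uint8); im[:a.shape[0],:a.shape[1]]=a; im[:b.shape[0],400:400+b.shape[1]]=b
cv2.imwrite("pics/z0.png",im[:,:,::-1])
W=cloud("top",d)
for x0,x1,y0,y1 in [(310,355,265,310),(185,265,250,370)]:
    w=W[y0:y1,x0:x1].reshape(-1,3); 
    for lo,hi in [(-10,8),(8,14),(14,28),(28,36),(36,46),(46,55),(55,75)]:
        m=(w[:,2]>lo)&(w[:,2]<hi); 
        if m.sum()>5: print(lo,hi,m.sum(),w[m].mean(0).round(1))
for n in ["watch_center","stand","jaw","rail_top","rest_a"]:
    for r in outline_of("top",n)[:2]: print(n,round(r["score"],2),r["bbox"],np.argwhere(r["pixels"])[:,::-1].mean(0) if r["pixels"].any() else 0)
E
```

```text
-10 8 1681 [536.7 -21.3  -0.9]
14 28 70 [532.9 -16.8  26.2]
28 36 267 [534.8 -19.6  31. ]
-10 8 6758 [485.9 232.2  -0.5]
8 14 910 [483.4 217.2  10.1]
14 28 100 [495.7 210.9  19.9]
28 36 130 [495.9 219.8  33.6]
36 46 923 [493.1 224.6  39.5]
46 55 476 [522.6 234.4  51. ]
55 75 268 [493.3 225.4  58. ]
watch_center 0.83 [323.5, 276.7, 343.4, 299.0] [331.79190751 287.23121387]
stand 0.89 [200.3, 257.5, 260.6, 359.2] [226.30993099 306.8319832 ]
jaw 0.48 [211.2, 270.5, 225.8, 299.8] [216.88738739 285.54504505]
rail_top 0.79 [197.6, 253.6, 256.9, 364.3] [226.29176471 306.63794118]
```

View pics/z0.png

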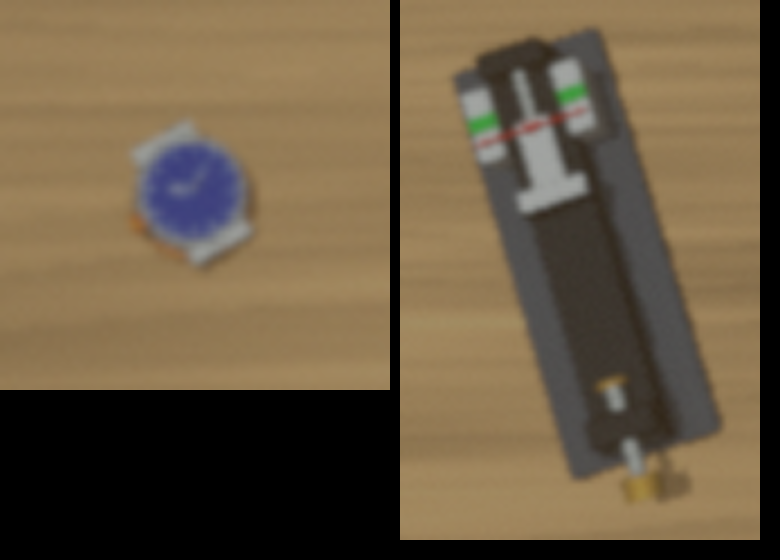

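```bash
python3 - <<'E'
from h import *
z=np.load("top0.npz");p,d=z["p"],z["d"]
W=cloud("top",d)
# base plate
w=W[245:372,185:268].reshape(-1,3); px=p[245:372,185:268].reshape(-1,3).astype(float)
m=(w[:,2]>5)&(w[:,2]<90)&(np.ptp(px,axis=1)<200)
mk=((W[...,2]>6)&(W[...,2]<90)); sub=np.zeros_like(mk); sub[245:372,185:268]=mk[245:372,185:268]
mb=(W[...,2]>6)&(W[...,2]<14)&sub
print("base",cv2.minAreaRect(W[mb][:,:2].astype(np.float32)))
mr=(W[...,2]>37)&(W[...,2]<43)&sub
print("rail",cv2.minAreaRect(W[mr][:,:2].astype(np.float32)),W[mr].mean(0))
ms=(W[...,2]>12)&sub
pts=W[mr][:,:2]; c=pts.mean(0); u,s,vt=np.linalg.svd(pts-c); print("rail pca",np.degrees(np.arctan2(vt[0,1],vt[0,0])),c)
# watch
sw=np.zeros_like(mk); sw[265:312,308:358]=1; mw=sw&(W[...,2]>20)
print("watch",cv2.minAreaRect(W[mw][:,:2].astype(np.float32)),W[mw].mean(0))
hsv=cv2.cvtColor(p,cv2.COLOR_RGB2HSV); mbl=sw&(hsv[...,0]>105)&(hsv[...,0]<135)&(hsv[...,1]>120)
uv=np.argwhere(mbl)[:,::-1]; print("dial px",uv.mean(0),mbl.sum(), ray_z("top",uv.mean(0),31.5))
for n,z in [("jaw",55),("watch_center",31)]:
    r=outline_of("top",n)[0]; uv=np.argwhere(r["pixels"])[:,::-1]; print(n,ray_z("top",uv.mean(0),z))
E
```

```text
base ((497.39990234375, 233.505126953125), (259.842529296875, 144.23257446289062), 3.9436748027801514)
rail ((497.9565734863281, 225.04051208496094), (208.44659423828125, 57.61638259887695), 18.31479835510254) [490.81098032 224.23168494  39.49488239]
rail pca -162.44682792385754 [490.81098032 224.23168494]
watch ((497.6440734863281, -15.683526992797852), (45.635643005371094, 127.99156188964844), 84.88638305664062) [531.59371049 -18.12858652  63.44488081]
dial px [331.65       286.71666667] 60 [[534.43843214 -19.38704861  31.5       ]]
jaw [[539.34049694 239.200988    55.        ]]
watch_center [[533.29521549 -19.70263357  31.        ]]
```

```bash
cat > plan.py <<'E'
from h import *
from scipy.spatial.transform import Rotation as R
def pose():
    s=ctrl.sense(); q=s["ee_rot"]; return s, s["eef_pos"], R.from_quat([q[1],q[2],q[3],q[0]])
def rows(target, yaw_y, n, hand):
    """target TCP mm; yaw_y=world angle(deg) of tool y, pointing down; prints n rows"""
    s,p,r=pose(); a=np.radians(yaw_y)
    y=np.array([np.cos(a),np.sin(a),0]); zz=np.array([0,0,-1.]); x=np.cross(y,zz)
    rt=R.from_matrix(np.c_[x,y,zz]); w=(r.inv()*rt).as_rotvec(); dp=(np.array(target)-p)/n
    print("total rotvec deg",np.degrees(w).round(2),"dist",(np.array(target)-p).round(1))
    for i in range(n):
        ri=r*R.from_rotvec(w*i/n); t=ri.inv().apply(dp)/50
        print('{"dr":%s,"delta_pos":%s,"hand":%g},'%((np.degrees(w)/n/10).round(3).tolist(),t.round(3).tolist(),hand))
E
python3 - <<'E'
from plan import *
s,p,r=pose(); T=cal("wrist")[1]; print(cal("wrist")[0]); print((r.inv().apply(T[:3,3]-p)).round(1)); print((r.as_matrix().T@T[:3,:3]).round(2))
rows([535,-20,190],30,15,1)
E
```

```text
[[371.64829954   0.         324.04116463]
 [  0.         371.64829954 237.2718891 ]
 [  0.           0.           1.        ]]
[  76.1    0.7 -177.9]
[[ 0.   -0.96 -0.29]
 [ 1.    0.   -0.  ]
 [ 0.   -0.29  0.96]]
total rotvec deg [-0.0000e+00 -1.0000e-02 -1.0506e+02] dist [399.6 487.2  -6.5]
{"dr":[-0.0, -0.0, -0.7],"delta_pos":[0.682, -0.49, 0.009],"hand":1},
{"dr":[-0.0, -0.0, -0.7],"delta_pos":[0.737, -0.403, 0.009],"hand":1},
{"dr":[-0.0, -0.0, -0.7],"delta_pos":[0.781, -0.311, 0.009],"hand":1},
{"dr":[-0.0, -0.0, -0.7],"delta_pos":[0.813, -0.213, 0.009],"hand":1},
{"dr":[-0.0, -0.0, -0.7],"delta_pos":[0.833, -0.112, 0.009],"hand":1},
{"dr":[-0.0, -0.0, -0.7],"delta_pos":[0.84, -0.01, 0.009],"hand":1},
{"dr":[-0.0, -0.0, -0.7],"delta_pos":[0.835, 0.093, 0.009],"hand":1},
{"dr":[-0.0, -0.0, -0.7],"delta_pos":[0.818, 0.194, 0.009],"hand":1},
{"dr":[-0.0, -0.0, -0.7],"delta_pos":[0.788, 0.292, 0.009],"hand":1},
{"dr":[-0.0, -0.0, -0.7],"delta_pos":[0.746, 0.386, 0.009],"hand":1},
{"dr":[-0.0, -0.0, -0.7],"delta_pos":[0.694, 0.474, 0.009],"hand":1},
{"dr":[-0.0, -0.0, -0.7],"delta_pos":[0.631, 0.555, 0.009],"hand":1},
{"dr":[-0.0, -0.0, -0.7],"delta_pos":[0.558, 0.628, 0.009],"hand":1},
{"dr":[-0.0, -0.0, -0.7],"delta_pos":[0.478, 0.691, 0.009],"hand":1},
{"dr":[-0.0, -0.0, -0.7],"delta_pos":[0.39, 0.744, 0.009],"hand":1},
```

Emit:
{"op": "servo_tool", "data": {"motion": [{"dr":[0,0,-0.7],"delta_pos":[0.68,-0.49,0.01],"hand":1},{"dr":[0,0,-0.7],"delta_pos":[0.74,-0.4,0.01],"hand":1},{"dr":[0,0,-0.7],"delta_pos":[0.78,-0.31,0.01],"hand":1},{"dr":[0,0,-0.7],"delta_pos":[0.81,-0.21,0.01],"hand":1},{"dr":[0,0,-0.7],"delta_pos":[0.83,-0.11,0.01],"hand":1},{"dr":[0,0,-0.7],"delta_pos":[0.84,-0.01,0.01],"hand":1},{"dr":[0,0,-0.7],"delta_pos":[0.84,0.09,0.01],"hand":1},{"dr":[0,0,-0.7],"delta_pos":[0.82,0.19,0.01],"hand":1},{"dr":[0,0,-0.7],"delta_pos":[0.79,0.29,0.01],"hand":1},{"dr":[0,0,-0.7],"delta_pos":[0.75,0.39,0.01],"hand":1},{"dr":[0,0,-0.7],"delta_pos":[0.69,0.47,0.01],"hand":1},{"dr":[0,0,-0.7],"delta_pos":[0.63,0.55,0.01],"hand":1}], "squeeze": 50}}

```text
time_s: 1.95
eef_pos: [455.1, -100.4, 191.0]
ee_rot: [0.002, 0.633, 0.774, -0.0]
force: [-0.5, -1.3, 0.2]
grip_width: 0.998
```

```bash
python3 - <<'E'
from plan import *
rows([535,-20,190],30,6,1)
E
```

```text
total rotvec deg [  0.1    0.2  -18.59] dist [79.9 80.4 -1. ]
{"dr":[0.002, 0.003, -0.31],"delta_pos":[0.21, 0.314, 0.003],"hand":1},
{"dr":[0.002, 0.003, -0.31],"delta_pos":[0.193, 0.325, 0.003],"hand":1},
{"dr":[0.002, 0.003, -0.31],"delta_pos":[0.175, 0.335, 0.003],"hand":1},
{"dr":[0.002, 0.003, -0.31],"delta_pos":[0.157, 0.344, 0.003],"hand":1},
{"dr":[0.002, 0.003, -0.31],"delta_pos":[0.138, 0.352, 0.003],"hand":1},
{"dr":[0.002, 0.003, -0.31],"delta_pos":[0.119, 0.359, 0.003],"hand":1},
```

Emit:
{"op": "servo_tool", "data": {"motion": [{"dr":[0,0,-0.46],"delta_pos":[0.31,0.48,0],"hand":1},{"dr":[0,0,-0.46],"delta_pos":[0.27,0.5,0],"hand":1},{"dr":[0,0,-0.46],"delta_pos":[0.22,0.52,0],"hand":1},{"dr":[0,0,-0.46],"delta_pos":[0.18,0.53,0],"hand":1},{"dr":[0,0,0],"delta_pos":[0,0,0],"hand":1}]}}

```text
time_s: 2.58
eef_pos: [539.3, -16.0, 190.8]
ee_rot: [0.002, 0.495, 0.869, -0.0]
force: [0.1, -0.3, -0.4]
grip_width: 0.999
```

```bash
python3 - <<'E'
from plan import *
s,p,r=pose(); print(s["time_s"],p,r.as_matrix().round(3))
C=cal("wrist"); im,d=capture("wrist"); np.savez("w1.npz",p=im,d=d,K=C[0],T=C[1]); cv2.imwrite("pics/w1.png",im[:,:,::-1])
E
```

```text
2.575 [539.30631198 -16.03873726 190.80263026] [[-0.511  0.86   0.003]
 [ 0.86   0.511 -0.003]
 [-0.004  0.001 -1.   ]]
```

View pics/w1.png

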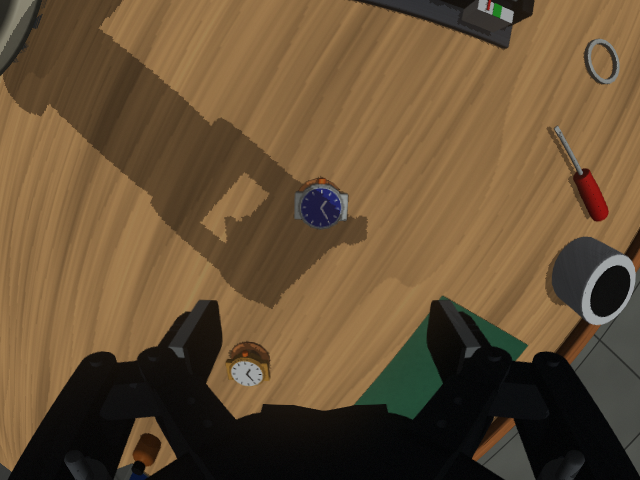

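```bash
cat >> h.py <<'E'
def proj_fish(P,K,T):
    c=(np.asarray(P)-T[:3,3])@T[:3,:3]; rho=np.hypot(c[...,0],c[...,1]); th=np.arctan2(rho,c[...,2])
    f=np.where(rho>1e-9,th/np.maximum(rho,1e-9),0)
    return np.stack([K[0,0]*f*c[...,0]+K[0,2],K[1,1]*f*c[...,1]+K[1,2]],-1)
def rectify(im,K,T,cx,cy,z,half,res,yaw=0):
    """columns along local x (yaw), rows along -local y"""
    n=int(2*half/res); g=(np.arange(n)+.5)*res-half; X,Y=np.meshgrid(g,-g)
    a=np.radians(yaw); P=np.stack([cx+X*np.cos(a)-Y*np.sin(a),cy+X*np.sin(a)+Y*np.cos(a),np.full_like(X,z)],-1)
    uv=proj_fish(P,K,T).astype(np.float32); return cv2.remap(im,uv[...,0],uv[...,1],cv2.INTER_CUBIC)
E
python3 - <<'E'
from h import *
z=np.load("w1.npz"); im,K,T=z["p"],z["K"],z["T"]
A=rectify(im,K,T,535,-20,32,35,0.125,-60); B=rectify(im,K,T,535,-20,29,35,0.125,-60)
for q in (A,B): cv2.line(q,(280,0),(280,560),(255,255,0),1); cv2.line(q,(0,280),(560,280),(255,255,0),1)
cv2.imwrite("pics/r1.png",np.hstack([A,B])[:,:,::-1][80:480,:].copy() if 0 else cv2.resize(np.hstack([A,B]),(800,400))[:,:,::-1])
hsv=cv2.cvtColor(rectify(im,K,T,535,-20,32,35,0.125,-60),cv2.COLOR_RGB2HSV)
m=((hsv[...,0]>105)&(hsv[...,0]<135)&(hsv[...,1]>120)).astype(np.uint8)
c=max(cv2.findContours(m,0,1)[0],key=cv2.contourArea); (x,y),r=cv2.minEnclosingCircle(c); print(cv2.fitEllipse(c),(x,y),r*.125)
e=cv2.fitEllipse(c)[0]; l=(np.array(e)-280)*.125*[1,-1]; a=np.radians(-60); print("center",535+l[0]*np.cos(a)-l[1]*np.sin(a),-20+l[0]*np.sin(a)+l[1]*np.cos(a))
E
```

```text
((275.0444030761719, 254.6412353515625), (260.84423828125, 275.5068664550781), 148.463134765625) (277.6312561035156, 251.97671508789062) 18.155168533325195
center 537.4354419915279 -17.878618106103758
```

View pics/r1.png

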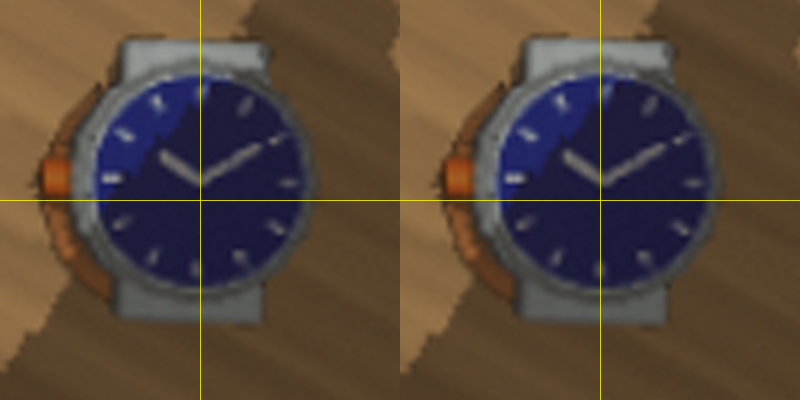

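```bash
python3 - <<'E'
from plan import *
rows([537.2,-18,60],28.8,4,1)
E
```

```text
total rotvec deg [0.05 0.22 1.82] dist [  -1.6   -1.3 -130.9]
{"dr":[0.001, 0.005, 0.045],"delta_pos":[0.001, -0.011, 0.654],"hand":1},
{"dr":[0.001, 0.005, 0.045],"delta_pos":[0.0, -0.011, 0.654],"hand":1},
{"dr":[0.001, 0.005, 0.045],"delta_pos":[-0.001, -0.01, 0.654],"hand":1},
{"dr":[0.001, 0.005, 0.045],"delta_pos":[-0.001, -0.01, 0.654],"hand":1},
```

Emit:
{"op": "servo_tool", "data": {"motion": [{"dr":[0,0.005,0.05],"delta_pos":[0,-0.01,0.65],"hand":1},{"dr":[0,0.005,0.05],"delta_pos":[0,-0.01,0.65],"hand":1},{"dr":[0,0.005,0.05],"delta_pos":[0,-0.01,0.65],"hand":1},{"dr":[0,0.005,0.04],"delta_pos":[0,-0.01,0.65],"hand":1},{"dr":[0,0,0],"delta_pos":[0,0,0],"hand":1}]}}

```text
time_s: 3.25
eef_pos: [535.2, -21.9, 58.9]
ee_rot: [0.001, 0.514, 0.858, 0.0]
force: [-0.3, 0.4, 0.1]
grip_width: 1.002
```

```bash
python3 - <<'E'
from plan import *
s,p,r=pose(); print(s["time_s"],p)
C=cal("wrist"); im,d=capture("wrist"); np.savez("w2.npz",p=im,d=d,K=C[0],T=C[1]); 
A=rectify(im,*C,537.2,-18,29,50,0.25,-61.2); cv2.line(A,(200,0),(200,400),(255,255,0),1); cv2.line(A,(0,200),(400,200),(255,255,0),1)
cv2.imwrite("pics/w2.png",np.hstack([cv2.resize(im,(400,300))[:,:,::-1].copy() if 0 else cv2.copyMakeBorder(cv2.resize(im,(400,300)),0,100,0,0,0)[:,:,::-1],A[:,:,::-1]]))
rows([537.2,-18,4],28.8,3,1)
E
```

```text
3.25 [535.16223696 -21.90772281  58.8780769 ]
total rotvec deg [ 0.22  0.25 -0.67] dist [  0.9   4.1 -56.5]
{"dr":[0.007, 0.008, -0.022],"delta_pos":[0.023, 0.017, 0.376],"hand":1},
{"dr":[0.007, 0.008, -0.022],"delta_pos":[0.022, 0.017, 0.376],"hand":1},
{"dr":[0.007, 0.008, -0.022],"delta_pos":[0.022, 0.018, 0.376],"hand":1},
```

View pics/w2.png

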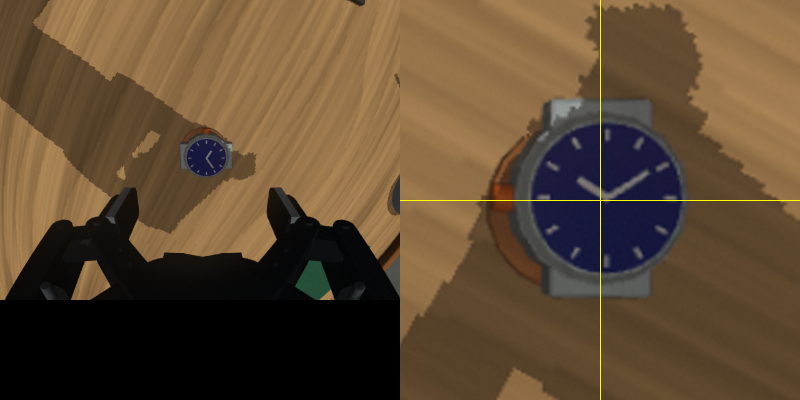

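Emit:
{"op": "servo_tool", "data": {"motion": [{"dr":[0,0.01,-0.03],"delta_pos":[0.03,0.03,0.37],"hand":1},{"dr":[0,0.01,-0.02],"delta_pos":[0.02,0.02,0.37],"hand":1},{"dr":[0,0,0],"delta_pos":[0.02,0.01,0.3],"hand":1},{"dr":[0,0,0],"delta_pos":[0,0,0],"hand":1}]}}

```text
time_s: 3.8
eef_pos: [541.1, -19.7, 13.8]
ee_rot: [0.007, 0.511, 0.859, 0.003]
force: [-0.5, -0.6, 0.2]
grip_width: 1.0
```

```bash
python3 - <<'E'
from plan import *
C=cal("wrist"); im,d=capture("wrist"); np.savez("w3.npz",p=im,d=d,K=C[0],T=C[1]); cv2.imwrite("pics/w3.png",im[:,:,::-1])
s,p,r=pose(); print(s["time_s"],p)
rows([537.2,-18,4],28.8,1,1)
E
```

```text
3.85 [541.61352534 -19.82241295  14.49453153]
total rotvec deg [ 0.72  0.54 -0.29] dist [ -4.4   1.8 -10.5]
{"dr":[0.072, 0.054, -0.029],"delta_pos":[0.076, -0.063, 0.208],"hand":1},
```

View pics/w3.png

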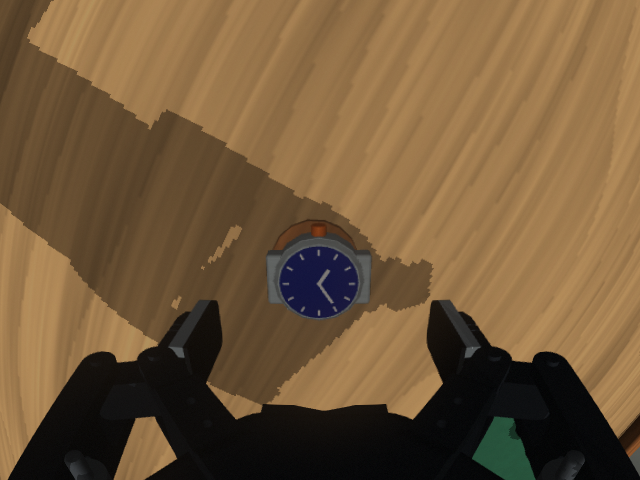

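```bash
python3 - <<'E'
from plan import *
s,p,r=pose(); C=cal("wrist")
for q in [[0,42,-13],[11,42,-13],[-11,42,-13],[0,-42,-13],[11,-42,-13],[11,-42,-32],[0,0,0]]: print(q,proj_fish(p+r.apply(q),*C).round())
print(proj_fish([537.2,-18,32],*C), p)
E
```

```text
[0, 42, -13] [408. 283.]
[11, 42, -13] [410. 262.]
[-11, 42, -13] [406. 303.]
[0, -42, -13] [238. 283.]
[11, -42, -13] [236. 262.]
[11, -42, -32] [226. 277.]
[0, 0, 0] [323. 273.]
[316.65694503 280.65889368] [541.61352534 -19.82241295  14.49453153]
```

```bash
python3 - <<'E'
from h import *
z=np.load("w3.npz"); im,d=z["p"],z["d"]
c=im[230:400,380:600].astype(float); c=np.clip(c*2.2,0,255).astype(np.uint8)
cv2.imwrite("pics/f3.png",cv2.resize(c,None,fx=3.6,fy=3.5,interpolation=cv2.INTER_CUBIC)[:,:,::-1])
for uv in [(435,310),(435,335),(445,305),(455,320),(465,340),(432,320),(432,345),(440,360),(460,352),(470,345)]:
    print(uv,d[uv[1],uv[0]])
from rig import ctrl
E
```

```text
(435, 310) 137.78722
(435, 335) 137.179
(445, 305) 135.48895
(455, 320) 123.48185
(465, 340) 110.290215
(432, 320) 140.32957
(432, 345) 138.19739
(440, 360) 127.683174
(460, 352) 107.35072
(470, 345) 109.00216
```

View pics/f3.png

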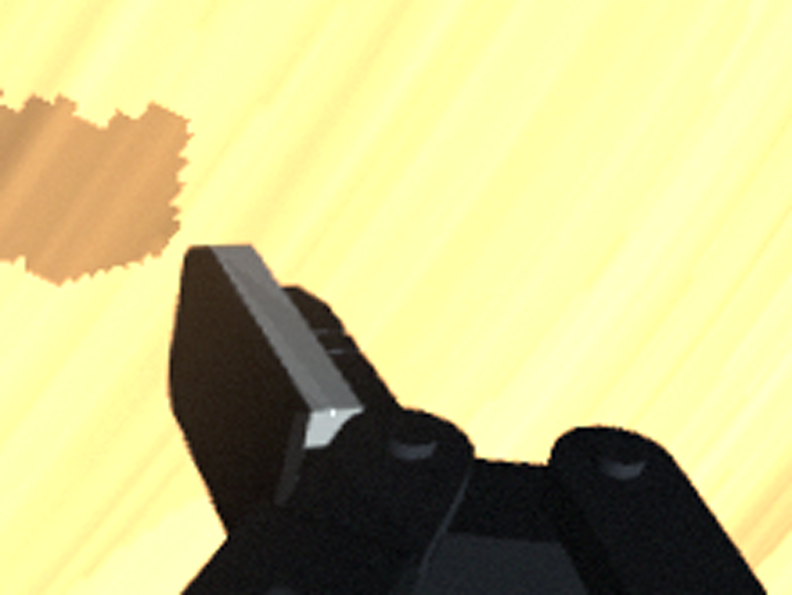

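```bash
python3 - <<'E'
from plan import *
z=np.load("w3.npz"); im,d,K,T=z["p"],z["d"],z["K"],z["T"]
s,p,r=pose()
def pt(u,v):
    a=(np.array([u,v])-K[:2,2])/K[0,0]; th=np.hypot(*a); D=d[v,u]; rho=D*np.tan(th)
    return T[:3,:3]@np.r_[a/th*rho,D]+T[:3,3]
for uv in [(435,303),(431,322),(430,343),(449,303),(478,346),(210,303),(219,322),(219,343),(319,285),(318,262),(280,280),(358,280),(320,300),(274,275),(366,270)]:
    w=pt(*uv); print(uv,w.round(1),"tool",r.inv().apply(w-p).round(1))
E
```

```text
(435, 303) [573.3   9.9  69.3] tool [ 10.5  42.7 -54.4]
(431, 322) [578.6   1.2  66.4] tool [  0.4  43.2 -51.4]
(430, 343) [582.3  -6.   69.5] tool [ -7.7  43.  -54.4]
(449, 303) [577.9  12.7  70.3] tool [ 10.8  48.1 -55.3]
(478, 346) [578.6  12.7  99.7] tool [ 10.1  49.1 -84.7]
(210, 303) [497.7 -31.4  67.9] tool [ 10.2 -43.4 -54.1]
(219, 322) [504.  -40.9  62.9] tool [ -1.1 -42.5 -49. ]
(219, 343) [507.6 -47.2  67.7] tool [ -8.3 -42.2 -53.6]
(319, 285) [538.4 -18.7  32.9] tool [  2.4  -2.1 -18.5]
(318, 262) [532.5  -8.7  32.7] tool [ 13.9  -2.5 -18.4]
(280, 280) [521.2 -25.4  32.4] tool [  4.7 -20.3 -18.2]
(358, 280) [553.6  -8.2  31.8] tool [  4.3  16.3 -17.1]
(320, 300) [542.7 -25.8  32.1] tool [ -5.9  -1.6 -17.6]
(274, 275) [517.9 -25.8  29.2] tool [  5.9 -23.5 -15. ]
(366, 270) [554.9  -2.6  29.9] tool [  8.6  20.1 -15.2]
```

```bash
python3 - <<'E'
from plan import *
s,p,r=pose(); print(p)
K,T=cal("scene"); im,d=capture("scene"); 
def pr(P):
    c=(np.asarray(P)-T[:3,3])@T[:3,:3]; return c[:2]/c[2]*K[0,0]+K[:2,2]
b=im[150:290,210:370].copy(); b=cv2.resize(b,None,fx=5,fy=4.2 if 0 else 5*0.85,interpolation=cv2.INTER_CUBIC)
for q,col in [([0,42,-13],(255,0,0)),([0,-42,-13],(255,0,0)),([0,42,-53],(0,255,0)),([0,-42,-53],(0,255,0)),([0,0,0],(255,255,0))]:
    u=(pr(p+r.apply(q))-[210,150])*[5,4.25]; cv2.circle(b,(int(u[0]),int(u[1])),4,col,2)
cv2.imwrite("pics/s3.png",b[:,:,::-1])
E
```

```text
[541.61352534 -19.82241295  14.49453153]
```

View pics/s3.png

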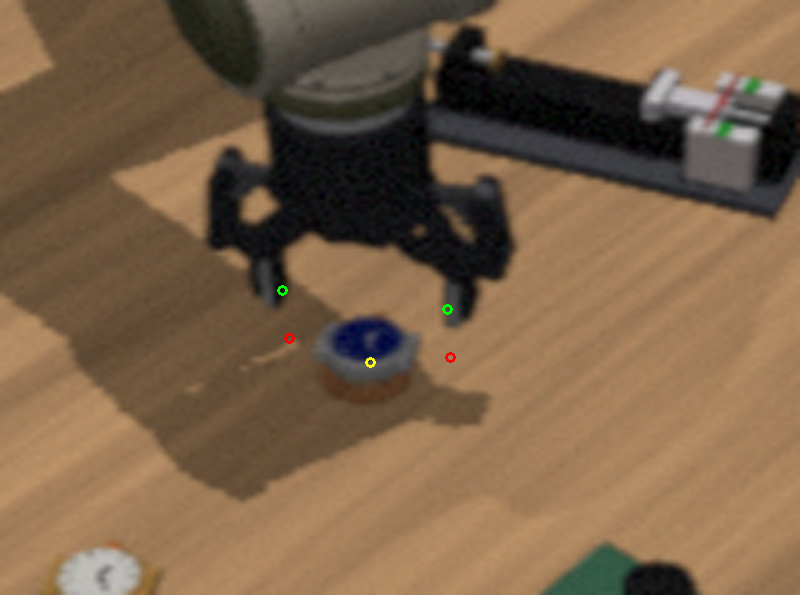

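Emit:
{"op": "servo_tool", "data": {"motion": [{"dr":[0.07,0.05,-0.03],"delta_pos":[0.08,-0.06,0.2],"hand":1},{"dr":[0,0,0],"delta_pos":[0,0,0.2],"hand":1},{"dr":[0,0,0],"delta_pos":[0,0,0],"hand":1}]}}

```text
time_s: 4.28
eef_pos: [537.5, -17.8, -5.8]
ee_rot: [0.001, 0.509, 0.861, -0.0]
force: [-0.1, 0.9, -0.0]
grip_width: 1.001
```

```bash
cat > tip.py <<'E'
from plan import *
import sys
tgt=eval(sys.argv[2]) if len(sys.argv)>2 else None
C=cal("wrist"); im,d=capture("wrist"); np.savez(sys.argv[1]+".npz",p=im,d=d,K=C[0],T=C[1]); cv2.imwrite(f"pics/{sys.argv[1]}.png",im[:,:,::-1])
for i in range(3):
    s,p,r=pose(); print(s["time_s"],p.round(2),s["force"].round(1),s["grip_width"])
if tgt: rows(*tgt)
E
python3 tip.py w4 "([537.2,-18,-30],28.8,2,1)"; python3 - <<'E'
from plan import *
z=np.load("w4.npz"); im,d,K,T=z["p"],z["d"],z["K"],z["T"]
s,p,r=pose()
def pt(u,v):
    a=(np.array([u,v])-K[:2,2])/K[0,0]; th=np.hypot(*a); D=d[v,u]; rho=D*np.tan(th)
    return T[:3,:3]@np.r_[a/th*rho,D]+T[:3,3]
for uv in [(435,303),(431,322),(430,343),(210,303),(219,322),(219,343)]:
    w=pt(*uv); print(uv,w.round(1),"tool",r.inv().apply(w-p).round(1))
E
```

```text
4.325 [537.77 -17.83  -5.38] [ 0.5 -0.2 -0.3] 1.0015435187816706
4.325 [537.77 -17.83  -5.38] [ 0.5 -0.2 -0.3] 1.0015435187816706
4.325 [537.77 -17.83  -5.38] [ 0.5 -0.2 -0.3] 1.0015435187816706
total rotvec deg [0.08 0.11 0.03] dist [ -0.6  -0.2 -24.6]
{"dr":[0.004, 0.005, 0.002],"delta_pos":[0.002, -0.006, 0.246],"hand":1},
{"dr":[0.004, 0.005, 0.002],"delta_pos":[0.002, -0.006, 0.246],"hand":1},
(435, 303) [570.7  11.7  48.4] tool [  9.9  43.2 -53.7]
(431, 322) [574.7   3.8  47.7] tool [  1.   42.9 -53. ]
(430, 343) [579.3  -3.9  49.5] tool [ -7.9  43.2 -54.8]
(210, 303) [494.9 -29.8  48.9] tool [ 10.1 -43.3 -54.3]
(219, 322) [501.2 -38.9  44.4] tool [ -0.9 -42.2 -49.8]
(219, 343) [504.9 -45.9  47.9] tool [ -8.9 -42.3 -53.3]
```

View pics/w4.png

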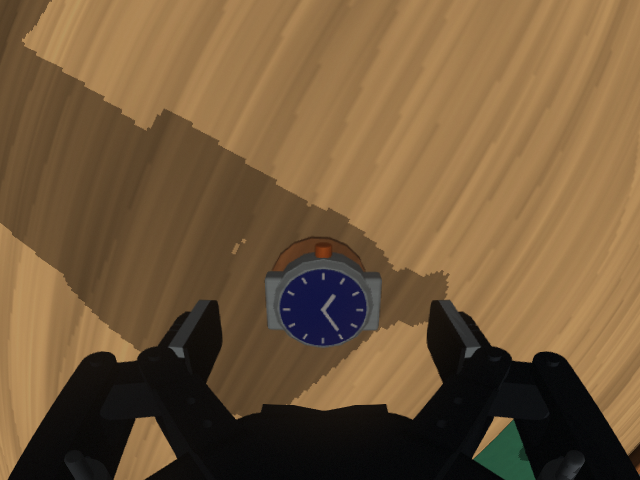

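Emit:
{"op": "servo_tool", "data": {"motion": [{"dr":[0,0,0],"delta_pos":[0,-0.01,0.25],"hand":1},{"dr":[0,0,0],"delta_pos":[0,-0.01,0.25],"hand":1},{"dr":[0,0,0],"delta_pos":[0,0,0.04],"hand":1},{"dr":[0,0,0],"delta_pos":[0,0,0],"hand":1}]}}

```text
time_s: 4.82
eef_pos: [536.8, -18.4, -34.5]
ee_rot: [0.001, 0.509, 0.861, 0.0]
force: [-0.2, -0.8, 0.4]
grip_width: 1.0
```

```bash
python3 tip.py w5 "([537.2,-18,-33],28.8,1,1)"
```

```text
4.875 [536.83 -18.42 -34.41] [-0.7 -0.7 -0. ] 0.9986812894147008
4.875 [536.83 -18.42 -34.41] [-0.7 -0.7 -0. ] 0.9986812894147008
4.875 [536.83 -18.42 -34.41] [-0.7 -0.7 -0. ] 0.9986812894147008
total rotvec deg [0.07 0.1  0.02] dist [0.4 0.4 1.4]
{"dr":[0.007, 0.01, 0.002],"delta_pos":[0.004, 0.011, -0.028],"hand":1},
```

View pics/w5.png

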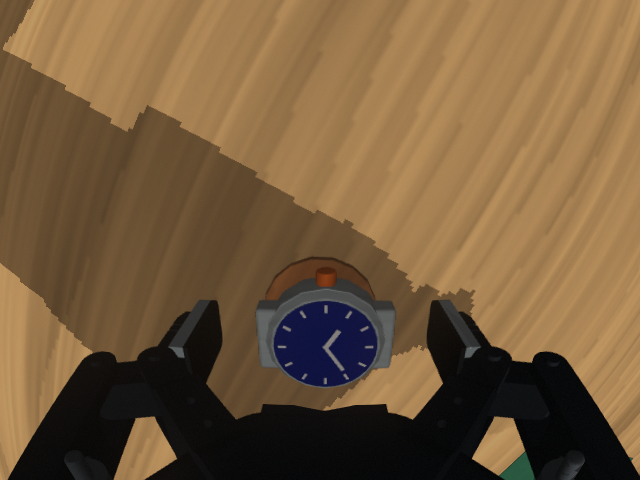

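Emit:
{"op": "servo_tool", "data": {"motion": [{"dr":[0,0,0],"delta_pos":[0,0,0],"hand":0.66},{"dr":[0,0,0],"delta_pos":[0,0,0],"hand":0.66},{"dr":[0,0,0],"delta_pos":[0,0,0],"hand":0.5},{"dr":[0,0,0],"delta_pos":[0,0,0],"hand":0.3},{"dr":[0,0,0],"delta_pos":[0,0,0],"hand":0},{"dr":[0,0,0],"delta_pos":[0,0,0],"hand":0}], "squeeze": 60}}

```text
time_s: 5.62
eef_pos: [537.3, -18.5, -33.4]
ee_rot: [0.002, 0.509, 0.861, 0.0]
force: [0.6, -0.0, 1.7]
grip_width: 0.57
```

```bash
python3 tip.py w6 "([537.2,-18,66],28.8,3,0)"
```

```text
5.675 [537.26 -18.52 -33.39] [-0.5 -0.1  1.3] 0.5691394721883871
5.675 [537.26 -18.52 -33.39] [-0.5 -0.1  1.3] 0.5691394721883871
5.675 [537.26 -18.52 -33.39] [-0.5 -0.1  1.3] 0.5691394721883871
total rotvec deg [0.12 0.16 0.03] dist [-0.1  0.5 99.4]
{"dr":[0.004, 0.005, 0.001],"delta_pos":[0.001, 0.003, -0.663],"hand":0},
{"dr":[0.004, 0.005, 0.001],"delta_pos":[0.002, 0.002, -0.663],"hand":0},
{"dr":[0.004, 0.005, 0.001],"delta_pos":[0.003, 0.002, -0.663],"hand":0},
```

View pics/w6.png

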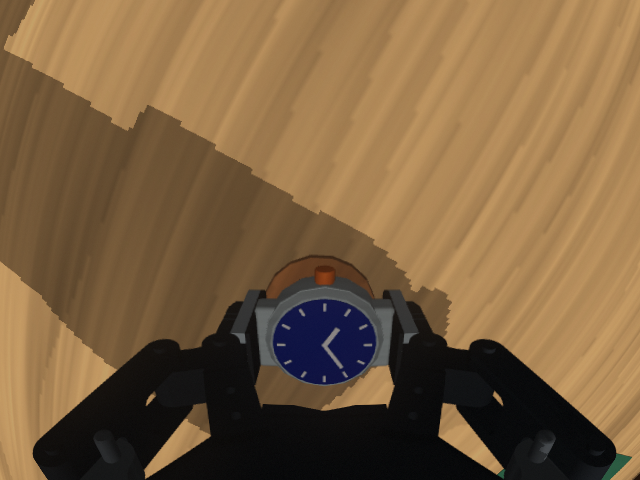

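Emit:
{"op": "servo_tool", "data": {"motion": [{"dr":[0,0,0],"delta_pos":[0,0,-0.3],"hand":0},{"dr":[0,0,0],"delta_pos":[0,0,-0.5],"hand":0},{"dr":[0,0,0],"delta_pos":[0,0,-0.7],"hand":0},{"dr":[0,0,0],"delta_pos":[0,0,-0.7],"hand":0},{"dr":[0,0,0],"delta_pos":[0,0,-0.7],"hand":0},{"dr":[0,0,0],"delta_pos":[0,0,0],"hand":0}]}}

```text
time_s: 6.42
eef_pos: [537.0, -18.2, 120.7]
ee_rot: [0.003, 0.509, 0.861, 0.001]
force: [0.0, -0.5, -1.2]
grip_width: 0.571
```

```bash
python3 tip.py w7; python3 - <<'E'
from plan import *
z=np.load("w7.npz"); im,d,K,T=z["p"],z["d"],z["K"],z["T"]
s,p,r=pose()
# rectify stand region: base top z=10, guess
def pr(P): return proj_fish(np.array(P),K,T)
print(pr([[495,226,40],[545,240,50]]))
E
```

```text
6.475 [536.08 -18.04 119.01] [ 0.2 -0.4 -1. ] 0.5753573152129994
6.475 [536.08 -18.04 119.01] [ 0.2 -0.4 -1. ] 0.5753573152129994
6.475 [536.08 -18.04 119.01] [ 0.2 -0.4 -1. ] 0.5753573152129994
[[432.40013222 -72.67197606]
 [500.80299388 -53.31684041]]
```

View pics/w7.png

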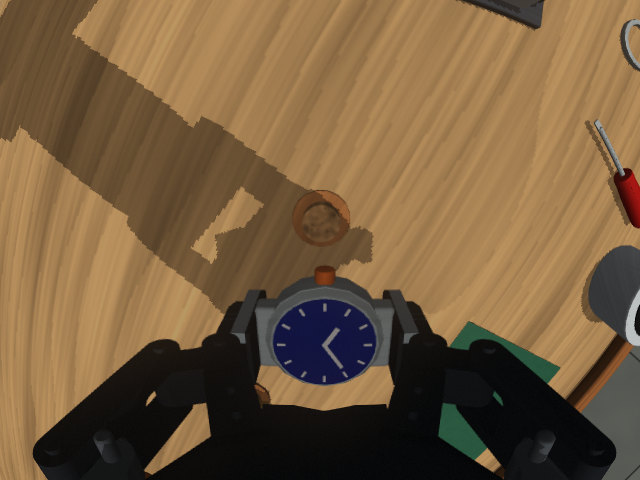

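```bash
python3 - <<'E'
from plan import *
c=np.array([(197.2,266.7),(229.4,256.2),(256.6,345.6),(223.9,356.2)])
P=ray_z("top",c,10); print(P.round(1), P.mean(0)); o=P.mean(0)
for a,b in [(2,1),(3,0)]: print(np.degrees(np.arctan2(*(P[b]-P[a])[1::-1])))
t=o+120*np.array([np.cos(np.radians(17.5)),np.sin(np.radians(17.5)),0]); print(t)
rows([t[0],t[1],120],107.5,10,0)
E
```

```text
[[588.5 295.4  10. ]
 [612.3 220.2  10. ]
 [404.6 154.5  10. ]
 [382.3 228.8  10. ]] [496.94996986 224.72354946  10.        ]
17.55546873930558
17.918910019208774
[611.39600395 260.8082454   10.        ]
total rotvec deg [  0.     0.21 -78.67] dist [ 75.3 278.8   1. ]
{"dr":[0.0, 0.002, -0.787],"delta_pos":[0.416, 0.401, -0.002],"hand":0},
{"dr":[0.0, 0.002, -0.787],"delta_pos":[0.357, 0.454, -0.002],"hand":0},
{"dr":[0.0, 0.002, -0.787],"delta_pos":[0.292, 0.499, -0.002],"hand":0},
{"dr":[0.0, 0.002, -0.787],"delta_pos":[0.221, 0.534, -0.002],"hand":0},
{"dr":[0.0, 0.002, -0.787],"delta_pos":[0.145, 0.559, -0.002],"hand":0},
{"dr":[0.0, 0.002, -0.787],"delta_pos":[0.068, 0.574, -0.002],"hand":0},
{"dr":[0.0, 0.002, -0.787],"delta_pos":[-0.012, 0.578, -0.002],"hand":0},
{"dr":[0.0, 0.002, -0.787],"delta_pos":[-0.091, 0.571, -0.002],"hand":0},
{"dr":[0.0, 0.002, -0.787],"delta_pos":[-0.168, 0.553, -0.002],"hand":0},
{"dr":[0.0, 0.002, -0.787],"delta_pos":[-0.242, 0.525, -0.002],"hand":0},
```

Emit:
{"op": "servo_tool", "data": {"motion": [{"dr":[0,0,-0.79],"delta_pos":[0.42,0.4,0],"hand":0},{"dr":[0,0,-0.79],"delta_pos":[0.36,0.45,0],"hand":0},{"dr":[0,0,-0.79],"delta_pos":[0.29,0.5,0],"hand":0},{"dr":[0,0,-0.79],"delta_pos":[0.22,0.53,0],"hand":0},{"dr":[0,0,-0.79],"delta_pos":[0.15,0.56,0],"hand":0},{"dr":[0,0,-0.79],"delta_pos":[0.07,0.57,0],"hand":0},{"dr":[0,0,-0.79],"delta_pos":[-0.01,0.58,0],"hand":0},{"dr":[0,0,-0.79],"delta_pos":[-0.09,0.57,0],"hand":0},{"dr":[0,0,-0.79],"delta_pos":[-0.17,0.55,0],"hand":0},{"dr":[0,0,-0.79],"delta_pos":[-0.24,0.53,0],"hand":0},{"dr":[0,0,0],"delta_pos":[0,0,0],"hand":0}]}}

```text
time_s: 7.85
eef_pos: [598.9, 270.6, 104.6]
ee_rot: [-0.011, -0.177, 0.984, 0.0]
force: [0.4, -0.1, -1.0]
grip_width: 0.571
```

```bash
python3 tip.py w8
```

```text
7.9 [598.91 269.48 104.61] [ 0.2 -0.3 -0.7] 0.5720219207599923
7.9 [598.91 269.48 104.61] [ 0.2 -0.3 -0.7] 0.5720219207599923
7.9 [598.91 269.48 104.61] [ 0.2 -0.3 -0.7] 0.5720219207599923
```

View pics/w8.png

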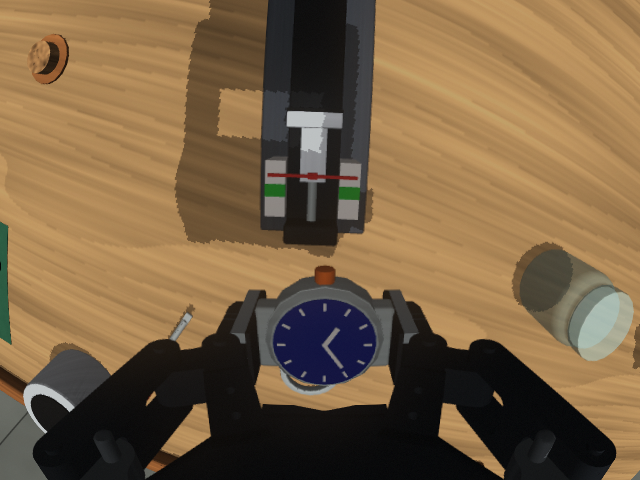

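```bash
python3 - <<'E'
from plan import *
z=np.load("w8.npz"); im,K,T=z["p"],z["K"],z["T"]; s,p,r=pose(); print(p, r.as_matrix().round(3), np.degrees(np.arctan2(*r.as_matrix()[1::-1,1])))
o=np.array([497,224.7]); 
for k,zz in enumerate([10,40,56]):
    A=rectify(im,K,T,*(o+40*np.array([np.cos(np.radians(17.5)),np.sin(np.radians(17.5))])),zz,90,0.3,17.5)
    for t in range(0,600,50): cv2.line(A,(t,0),(t,6),(255,255,0),1); cv2.line(A,(0,t),(6,t),(255,255,0),1)
    cv2.line(A,(0,300),(600,300),(255,255,0),1)
    cv2.imwrite(f"pics/r8_{zz}.png",A[:,:,::-1])
E
```

```text
[598.90779252 269.48166853 104.60873711] [[-0.938 -0.345 -0.022]
 [-0.345  0.939 -0.003]
 [ 0.022  0.004 -1.   ]] 110.19652213101291
```

View pics/r8_10.png

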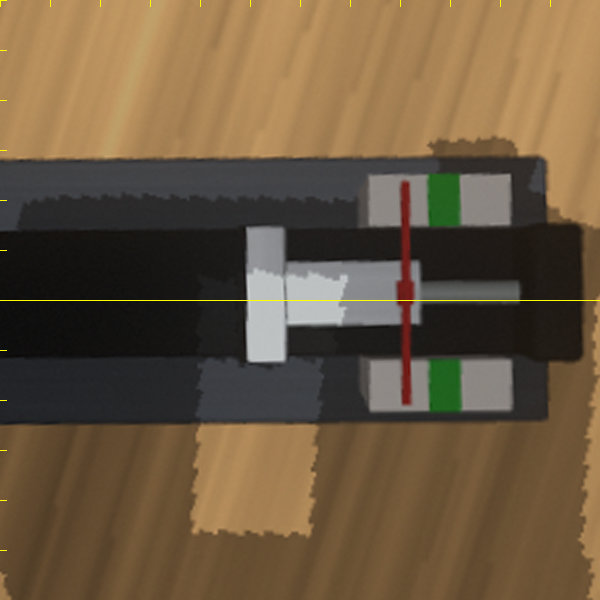

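View pics/r8_56.png

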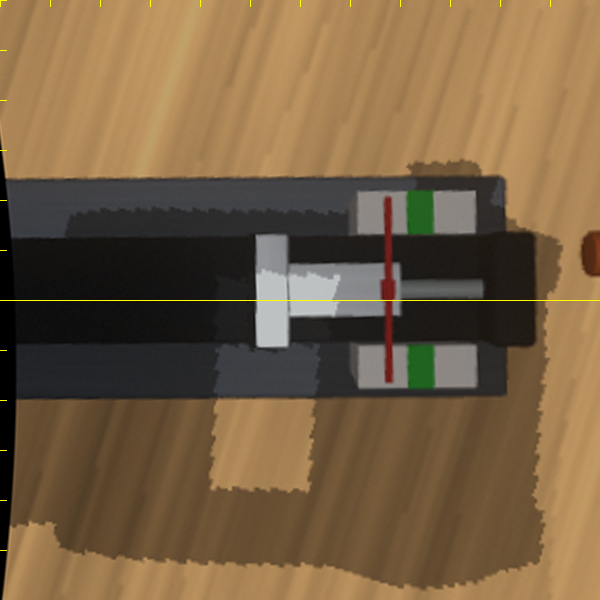

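```bash
python3 - <<'E'
from plan import *
s,p,r=pose(); K,T=cal("wrist"); print(p)
z=np.load("w8.npz"); im=z["p"]; hsv=cv2.cvtColor(im,cv2.COLOR_RGB2HSV)
m=((hsv[...,0]>105)&(hsv[...,0]<135)&(hsv[...,1]>120)).astype(np.uint8)
c=max(cv2.findContours(m,0,1)[0],key=cv2.contourArea); e=cv2.fitEllipse(c); print(e)
from scipy.optimize import least_squares
uv=c[:,0].astype(float)
def res(q): # circle r in tool frame plane z=q2
    t=np.linspace(0,2*np.pi,400); P=np.c_[q[0]+q[3]*np.cos(t),q[1]+q[3]*np.sin(t),np.full(400,q[2])]
    pp=proj_fish(p+r.apply(P),K,T); return np.linalg.norm(uv[:,None]-pp[None],axis=2).min(1)
for zz in (-62,-65,-68):
    o=least_squares(lambda a:res([a[0],a[1],zz,a[2]]),[0,0,18]); print(zz,o.x.round(2),o.cost)
D=z["d"]; print(D[330:350,320:330].mean())
# depth->tool
Kk,Tt=z["K"],z["T"]; u,v=324,341; a=(np.array([u,v])-Kk[:2,2])/Kk[0,0]; th=np.hypot(*a); d0=D[v,u]; w=Tt[:3,:3]@np.r_[a/th*d0*np.tan(th),d0]+Tt[:3,3]; print("tool",r.inv().apply(w-p))
# target: stand frame
y=np.radians(17.8); X=np.array([np.cos(y),np.sin(y),0]); O=np.array([500.2,228.9,0])
t=O-20*X; t[2]=40; print(t); rows(t,107.8,5,0)
E
```

```text
[598.90779252 269.48166853 104.60873711]
((324.0833740234375, 341.4371643066406), (83.62905883789062, 101.42737579345703), 89.65190124511719)
-62 [-2.78 -0.73 18.8 ] 18.04097117772865
-65 [-0.78 -0.73 18.31] 18.04097118797349
-68 [ 1.21 -0.73 17.83] 18.04097117207776
126.51877
tool [  1.13232276   0.23689559 -66.14702232]
[481.15741215 222.7860939   40.        ]
total rotvec deg [ 0.23 -1.27  2.4 ] dist [-117.8  -46.7  -64.6]
{"dr":[0.005, -0.025, 0.048],"delta_pos":[0.501, -0.014, 0.269],"hand":0},
{"dr":[0.005, -0.025, 0.048],"delta_pos":[0.502, -0.018, 0.267],"hand":0},
{"dr":[0.005, -0.025, 0.048],"delta_pos":[0.503, -0.022, 0.265],"hand":0},
{"dr":[0.005, -0.025, 0.048],"delta_pos":[0.504, -0.026, 0.263],"hand":0},
{"dr":[0.005, -0.025, 0.048],"delta_pos":[0.505, -0.03, 0.261],"hand":0},
```

Emit:
{"op": "servo_tool", "data": {"motion": [{"dr":[0.01,-0.03,0.06],"delta_pos":[0.4,-0.01,0.1],"hand":0},{"dr":[0.01,-0.03,0.06],"delta_pos":[0.45,-0.01,0.15],"hand":0},{"dr":[0,-0.03,0.06],"delta_pos":[0.45,-0.02,0.15],"hand":0},{"dr":[0,-0.03,0.06],"delta_pos":[0.45,-0.02,0.15],"hand":0},{"dr":[0,0,0],"delta_pos":[0.4,-0.02,0.15],"hand":0},{"dr":[0,0,0],"delta_pos":[0.2,0,0.1],"hand":0},{"dr":[0,0,0],"delta_pos":[0,0,0],"hand":0}]}}

```text
time_s: 8.78
eef_pos: [481.7, 219.3, 61.6]
ee_rot: [-0.004, -0.144, 0.99, -0.001]
force: [0.2, -0.2, -0.8]
grip_width: 0.57
```

```bash
python3 tip.py w9 "([481.2,222.8,20],107.8,2,0)"; python3 - <<'E'
from plan import *
s,p,r=pose(); m=r.as_matrix(); print(m.round(3)); print(np.degrees(np.arctan2(m[1,1],m[0,1])))
E
```

```text
8.825 [482.27 219.51  61.87] [ 0.5 -0.3 -0.9] 0.5717822027457407
8.825 [482.27 219.51  61.87] [ 0.5 -0.3 -0.9] 0.5717822027457407
8.825 [482.27 219.51  61.87] [ 0.5 -0.3 -0.9] 0.5717822027457407
total rotvec deg [-0.04 -0.44 -1.19] dist [ -1.1   3.3 -41.9]
{"dr":[-0.002, -0.022, -0.059],"delta_pos":[-0.002, 0.035, 0.419],"hand":0},
{"dr":[-0.002, -0.022, -0.059],"delta_pos":[-0.001, 0.035, 0.419],"hand":0},
[[-0.958 -0.286 -0.007]
 [-0.286  0.958 -0.003]
 [ 0.008 -0.001 -1.   ]]
106.61281933642434
```

View pics/w9.png

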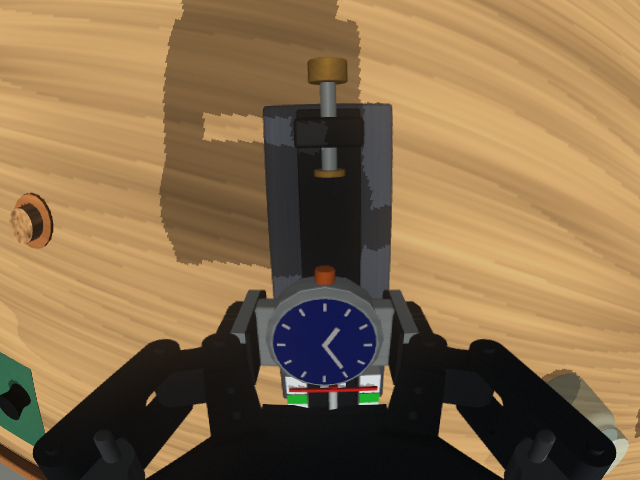

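```bash
python3 - <<'E'
from plan import *
z=np.load("w9.npz"); im,K,T=z["p"],z["K"],z["T"]
y=np.radians(17.8); X=np.array([np.cos(y),np.sin(y)]); O=np.array([500.2,228.9])
ims=[]
for zz in [10,40]:
    A=rectify(im,K,T,*(O-60*X),zz,70,0.25,17.8)[80:480,:400].copy()
    for t in range(0,400,40): cv2.line(A,(t,0),(t,6),(255,255,0),1); cv2.line(A,(0,t),(6,t),(255,255,0),1)
    cv2.line(A,(0,200),(400,200),(255,255,0),1); ims.append(A)
cv2.imwrite("pics/r9.png",np.hstack(ims)[:,:,::-1])
E
```

```text
(no output)
```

View pics/r9.png

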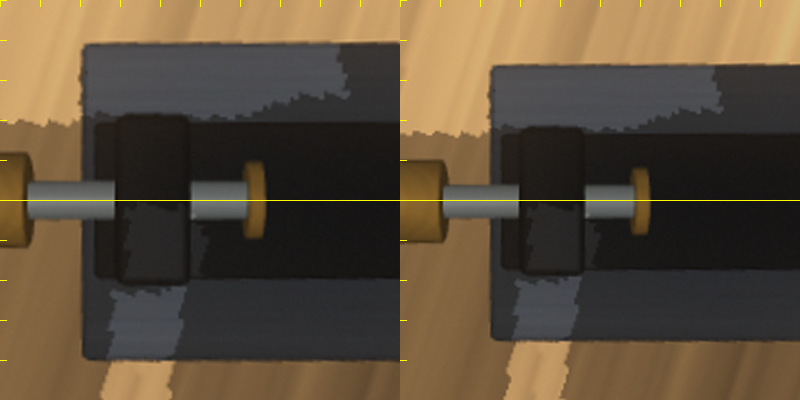

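Emit:
{"op": "servo_tool", "data": {"motion": [{"dr":[0,-0.02,-0.06],"delta_pos":[0,0.03,0.3],"hand":0},{"dr":[0,-0.02,-0.06],"delta_pos":[0,0.03,0.35],"hand":0},{"dr":[0,0,0],"delta_pos":[0,0,0.25],"hand":0},{"dr":[0,0,0],"delta_pos":[0,0,0.1],"hand":0},{"dr":[0,0,0],"delta_pos":[0,0,0],"hand":0}]}}

```text
time_s: 9.45
eef_pos: [484.0, 221.4, 11.5]
ee_rot: [0.001, -0.153, 0.988, -0.0]
force: [0.2, -0.3, -0.8]
grip_width: 0.574
```

```bash
python3 tip.py w10 "([481.8,222.6,-10],107.8,1,0)"
```

```text
9.5 [484.15 221.46  11.72] [-0.4 -0.3 -0.6] 0.5748073832658416
9.5 [484.15 221.46  11.72] [-0.4 -0.3 -0.6] 0.5748073832658416
9.5 [484.15 221.46  11.72] [-0.4 -0.3 -0.6] 0.5748073832658416
total rotvec deg [-0.08  0.18 -0.23] dist [ -2.4   1.1 -21.7]
{"dr":[-0.008, 0.018, -0.023],"delta_pos":[0.039, 0.037, 0.434],"hand":0},
```

View pics/w10.png

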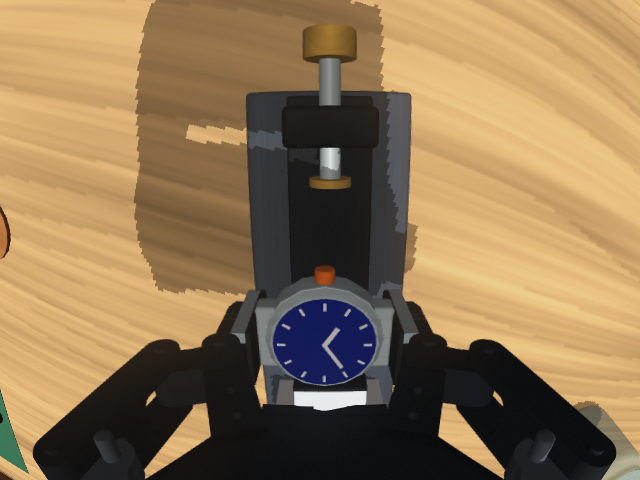

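Emit:
{"op": "servo_tool", "data": {"motion": [{"dr":[0,0.02,-0.02],"delta_pos":[0.04,0.04,0.2],"hand":0},{"dr":[0,0,0],"delta_pos":[0,0,0.12],"hand":0},{"dr":[0,0,0],"delta_pos":[0,0,0.05],"hand":0},{"dr":[0,0,0],"delta_pos":[0,0,0],"hand":0}]}}

```text
time_s: 10.0
eef_pos: [481.9, 223.0, -7.5]
ee_rot: [0.0, -0.155, 0.988, -0.001]
force: [0.6, 0.4, -1.9]
grip_width: 0.574
```

```bash
python3 tip.py w11 "([481.8,222.6,-11],107.8,1,0)"
```

```text
10.05 [481.97 222.99  -7.32] [ 0.1  0.1 -0.9] 0.5725512183374166
10.05 [481.97 222.99  -7.32] [ 0.1  0.1 -0.9] 0.5725512183374166
10.05 [481.97 222.99  -7.32] [ 0.1  0.1 -0.9] 0.5725512183374166
total rotvec deg [-0.09  0.04 -0.02] dist [-0.2 -0.4 -3.7]
{"dr":[-0.009, 0.004, -0.002],"delta_pos":[0.006, -0.006, 0.074],"hand":0},
```

Next I'll lower it in small steps until it touches the rail, watching the force.

Emit:
{"op": "servo_tool", "data": {"motion": [{"dr":[0,0,0],"delta_pos":[0,0,0.04],"hand":0},{"dr":[0,0,0],"delta_pos":[0,0,0.02],"hand":0},{"dr":[0,0,0],"delta_pos":[0,0,0],"hand":0}]}}

```text
time_s: 10.42
eef_pos: [482.2, 223.0, -10.2]
ee_rot: [0.001, -0.155, 0.988, -0.001]
force: [0.3, -0.2, -1.9]
grip_width: 0.571
```

Emit:
{"op": "servo_tool", "data": {"motion": [{"dr":[0,0,0],"delta_pos":[0,0,0.02],"hand":0},{"dr":[0,0,0],"delta_pos":[0,0,0],"hand":0}]}}

```text
time_s: 10.68
eef_pos: [482.3, 223.0, -11.2]
ee_rot: [0.001, -0.155, 0.988, -0.001]
force: [-0.4, 0.1, -0.5]
grip_width: 0.574
```

Emit:
{"op": "servo_tool", "data": {"motion": [{"dr":[0,0,0],"delta_pos":[0,0,0.02],"hand":0},{"dr":[0,0,0],"delta_pos":[0,0,0],"hand":0}]}}

```text
time_s: 10.92
eef_pos: [482.5, 223.1, -11.4]
ee_rot: [0.001, -0.155, 0.988, -0.001]
force: [-0.8, -0.2, -0.6]
grip_width: 0.574
```

```bash
python3 tip.py w12 "([481.8,222.6,-12],107.8,1,0)"
```

```text
10.975 [482.51 223.07 -11.44] [ 0.3 -0.6 -1.3] 0.5762786184031996
10.975 [482.51 223.07 -11.44] [ 0.3 -0.6 -1.3] 0.5762786184031996
10.975 [482.51 223.07 -11.44] [ 0.3 -0.6 -1.3] 0.5762786184031996
total rotvec deg [-0.1   0.12 -0.01] dist [-0.7 -0.5 -0.6]
{"dr":[-0.01, 0.012, -0.001],"delta_pos":[0.016, -0.005, 0.011],"hand":0},
```

Emit:
{"op": "servo_tool", "data": {"motion": [{"dr":[0,0,0],"delta_pos":[0,0,0.02],"hand":0},{"dr":[0,0,0],"delta_pos":[0,0,0],"hand":0}]}}

```text
time_s: 11.22
eef_pos: [482.6, 223.1, -11.4]
ee_rot: [0.001, -0.155, 0.988, -0.001]
force: [-0.5, 0.3, -2.1]
grip_width: 0.577
```

```bash
python3 tip.py w13 "([481.8,222.6,-12],107.8,1,0)"
```

```text
11.275 [482.68 223.11 -11.46] [-0.   0.2  3.3] 0.5715978906397619
11.275 [482.68 223.11 -11.46] [-0.   0.2  3.3] 0.5715978906397619
11.275 [482.68 223.11 -11.46] [-0.   0.2  3.3] 0.5715978906397619
total rotvec deg [-0.11  0.15 -0.01] dist [-0.9 -0.5 -0.5]
{"dr":[-0.011, 0.015, -0.001],"delta_pos":[0.02, -0.004, 0.011],"hand":0},
```

View pics/w13.png

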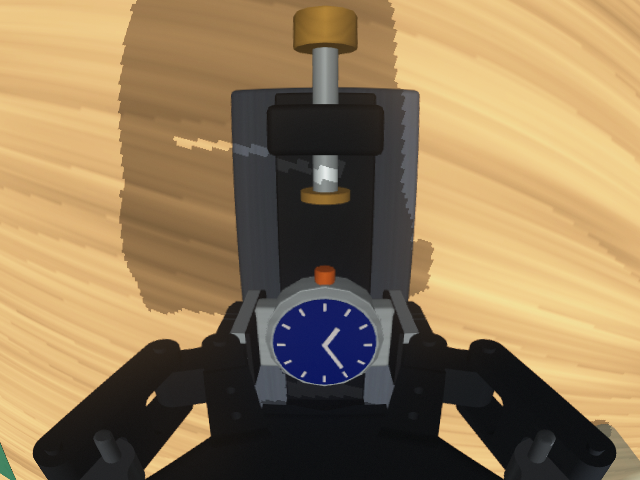

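Emit:
{"op": "servo_tool", "data": {"motion": [{"dr":[0,0,0],"delta_pos":[-0.08,0,0],"hand":0},{"dr":[0,0,0],"delta_pos":[-0.1,0,0],"hand":0},{"dr":[0,0,0],"delta_pos":[-0.06,0,0],"hand":0},{"dr":[0,0,0],"delta_pos":[0,0,0],"hand":0}]}}

```text
time_s: 11.78
eef_pos: [495.1, 227.1, -11.4]
ee_rot: [0.001, -0.155, 0.988, -0.001]
force: [0.1, -0.9, 1.7]
grip_width: 0.574
```

```bash
cat > st.py <<'E'
from plan import *
import sys
C=cal("wrist"); im,d=capture("wrist"); cv2.imwrite(f"pics/{sys.argv[1]}w.png",im[:,:,::-1])
sc,d2=capture("scene"); cv2.imwrite(f"pics/{sys.argv[1]}.png",np.hstack([cv2.resize(im,(400,300)),cv2.resize(sc[150:210,280:400],(400,300) if 0 else (400,200),interpolation=cv2.INTER_CUBIC) if 0 else cv2.resize(sc[145:213,282:382],(400,300),interpolation=cv2.INTER_CUBIC)])[:,:,::-1])
s,p,r=pose(); y=np.radians(17.8); X=np.array([np.cos(y),np.sin(y)]); Y=np.array([-np.sin(y),np.cos(y)]); q=p[:2]-[500.8,228.7]
m=r.as_matrix(); f=s["force"]
print("t",s["time_s"],"stand x,y",(q@X).round(2),(q@Y).round(2),"z",p[2].round(2),"yaw",np.degrees(np.arctan2(m[1,1],m[0,1])).round(2),"tilt",m[:2,2].round(4),"F stand",(f[:2]@X).round(1),(f[:2]@Y).round(1),f[2].round(1),"w",s["grip_width"])
E
python3 st.py p1
```

```text
t 11.875 stand x,y -5.95 0.21 z -11.47 yaw 107.79 tilt [ 0.0033 -0.0008] F stand 1.2 -0.2 1.4 w 0.570122900411867
```

View pics/p1.png

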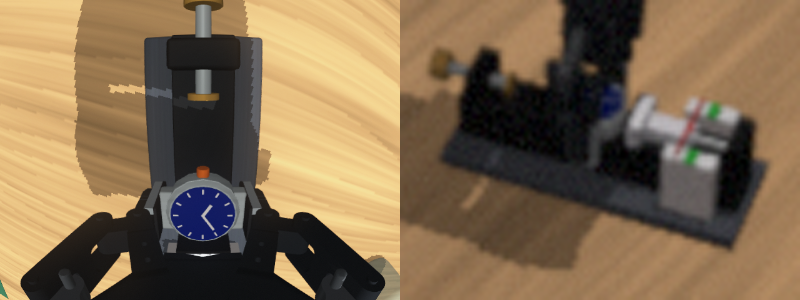

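Emit:
{"op": "servo_tool", "data": {"motion": [{"dr":[0,0,0],"delta_pos":[-0.06,0,0],"hand":0},{"dr":[0,0,0],"delta_pos":[-0.06,0,0],"hand":0},{"dr":[0,0,0],"delta_pos":[0,0,0],"hand":0}]}}

```text
time_s: 12.25
eef_pos: [500.7, 228.9, -11.5]
ee_rot: [0.001, -0.155, 0.988, -0.001]
force: [0.1, -0.0, 1.8]
grip_width: 0.571
```

```bash
python3 st.py p2
```

```text
t 12.35 stand x,y -0.04 0.25 z -11.44 yaw 107.79 tilt [ 0.0025 -0.001 ] F stand 0.2 0.2 1.5 w 0.5742682229166912
```

Emit:
{"op": "servo_tool", "data": {"motion": [{"dr":[0,0,0],"delta_pos":[-0.06,0,0],"hand":0},{"dr":[0,0,0],"delta_pos":[0,0,0],"hand":0}]}}

```text
time_s: 12.6
eef_pos: [502.9, 229.6, -11.5]
ee_rot: [0.0, -0.155, 0.988, -0.001]
force: [-0.3, -1.1, 3.2]
grip_width: 0.574
```

```bash
python3 st.py p3
```

```text
t 12.7 stand x,y 2.27 0.27 z -11.44 yaw 107.8 tilt [ 0.0009 -0.0016] F stand -2.1 -0.0 2.1 w 0.5732133313680406
```

View pics/p3.png

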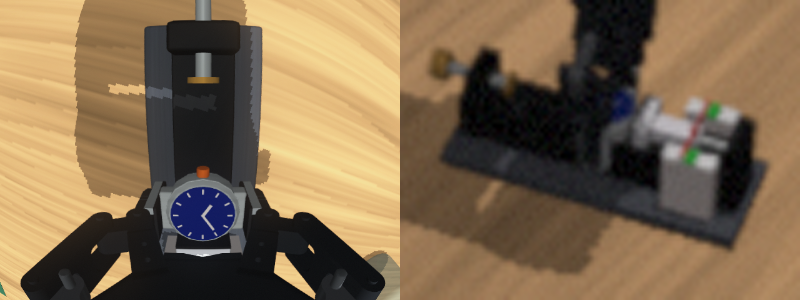

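Emit:
{"op": "servo_tool", "data": {"motion": [{"dr":[0,0,0],"delta_pos":[-0.06,0,0],"hand":0},{"dr":[0,0,0],"delta_pos":[0,0,0],"hand":0}]}}

```text
time_s: 12.95
eef_pos: [504.6, 230.2, -11.5]
ee_rot: [-0.001, -0.155, 0.988, -0.001]
force: [-2.4, -1.4, 3.6]
grip_width: 0.571
```

```bash
cat >> st.py <<'E'
L=[]
for i in range(6):
    capture("top"); s,p,r=pose(); L.append([(p[:2]-[500.8,228.7])@X, s["force"][:2]@X, s["force"][2]])
print("avg x,Fx,Fz",np.mean(L,0).round(2),"x seq",np.array(L)[:,0].round(2))
E
python3 st.py p4
```

```text
t 13.05 stand x,y 4.07 0.27 z -11.46 yaw 107.81 tilt [-0.002  -0.0026] F stand -3.2 0.2 4.8 w 0.5750932509049336
avg x,Fx,Fz [ 4.07 -4.34  5.29] x seq [4.07 4.07 4.09 4.06 4.06 4.06]
```

Emit:
{"op": "servo_tool", "data": {"motion": [{"dr":[0,0,0],"delta_pos":[-0.06,0,0],"hand":0},{"dr":[0,0,0],"delta_pos":[0,0,0],"hand":0}]}}

```text
time_s: 13.6
eef_pos: [506.1, 230.7, -11.5]
ee_rot: [-0.003, -0.155, 0.988, -0.001]
force: [-4.0, -2.3, 5.6]
grip_width: 0.573
```

```bash
python3 st.py p5
```

```text
t 13.7 stand x,y 5.62 0.24 z -11.45 yaw 107.83 tilt [-0.0054 -0.0038] F stand -4.9 -1.0 5.8 w 0.5694902302895015
avg x,Fx,Fz [ 5.61 -5.36  5.72] x seq [5.6  5.63 5.59 5.59 5.61 5.61]
```

View pics/p5.png

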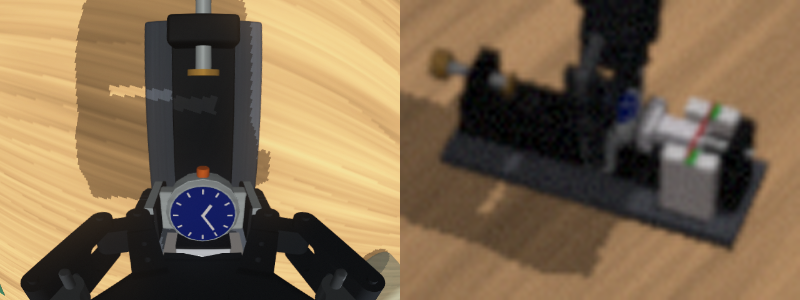

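```bash
python3 - <<'E'
from h import *
sc,_=capture("scene"); a=cv2.resize(sc[160:200,335:380],None,fx=8,fy=8,interpolation=cv2.INTER_CUBIC)
t,_=capture("top"); b=cv2.resize(t[255:300,190:240],None,fx=8,fy=8,interpolation=cv2.INTER_CUBIC)
H=max(a.shape[0],b.shape[0]); f=lambda x:cv2.copyMakeBorder(x,0,H-x.shape[0],0,0,0)
cv2.imwrite("pics/z5.png",np.hstack([f(a),f(b)])[:,:,::-1])
E
```

```text
(no output)
```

View pics/z5.png

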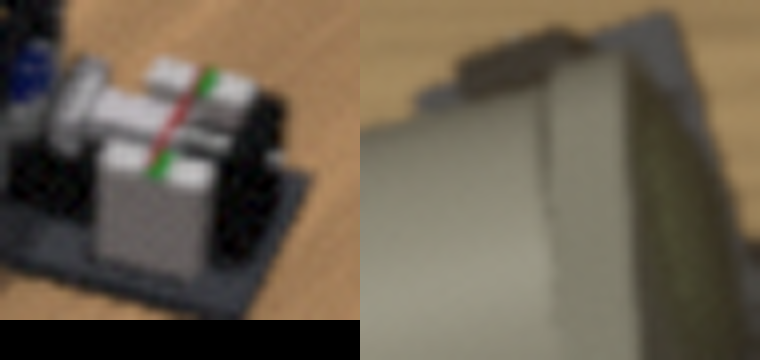

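```bash
cat > ptr.py <<'E'
from h import *
K,T=cal("scene")
y=np.radians(17.8); X=np.array([np.cos(y),np.sin(y),0]); Y=np.array([-X[1],X[0],0]); O=np.array([500.8,228.7,0])
def pr(P):
    c=(np.asarray(P)-T[:3,3])@T[:3,:3]; return c[...,:2]/c[...,2:]*K[0,0]+K[:2,2]
def homog(z): # image->stand plane z
    src=np.array([(50,-30),(90,-30),(90,30),(50,30)],float)
    pts=np.array([pr(O+a*X+b*Y+np.array([0,0,z])) for a,b in src]); return cv2.getPerspectiveTransform(pts.astype(np.float32),src.astype(np.float32))
def warp(im,z=53): # 20px/mm..: stand x 40..100 -> cols, y 35..-35 rows, 10 px/mm
    H=homog(z); S=np.array([[10,0,-400],[0,-10,350],[0,0,1.]]); return cv2.warpPerspective(im,S@H,(600,700),flags=cv2.INTER_CUBIC)
def profile(im,lo,hi,z=53):
    W=warp(im,z).astype(float); r=np.clip(W[...,0]-np.maximum(W[...,1],W[...,2])-20,0,None); g=np.clip(W[...,1]-np.maximum(W[...,0],W[...,2])-10,0,None)
    out=[]
    for a,b in [(lo,hi),(-hi,-lo)]:
        rows=slice(int(350-b*10),int(350-a*10)); xs=40+np.arange(600)/10
        R=r[rows].sum(0); G=g[rows].sum(0); out.append(((xs*R).sum()/max(R.sum(),1),(xs*G).sum()/max(G.sum(),1),R.sum(),G.sum()))
    return np.round(out,2)
E
python3 - <<'E'
from ptr import *
z=np.load("scene0.npz")["p"]; sc,_=capture("scene"); np.save("sc5.npy",sc)
for im in (z,sc): print(profile(im,18,29)); 
cv2.imwrite("pics/wp.png",cv2.resize(np.hstack([warp(z),warp(sc)]),(720,420))[:,:,::-1])
E
```

```text
[[5.48000e+01 7.07100e+01 2.87039e+05 4.12178e+05]
 [5.99300e+01 7.07300e+01 1.76440e+04 4.37348e+05]]
[[5.36500e+01 7.26600e+01 2.43414e+05 1.65068e+05]
 [6.71000e+01 7.23100e+01 1.19170e+04 2.13776e+05]]
```

View pics/wp.png

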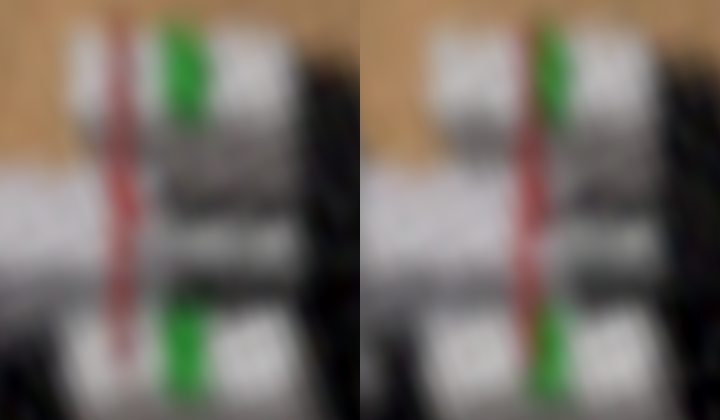

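Emit:
{"op": "servo_tool", "data": {"motion": [{"dr":[0,0,0],"delta_pos":[-0.06,0,0],"hand":0}]}}

```text
time_s: 14.28
eef_pos: [507.6, 231.1, -11.5]
ee_rot: [-0.005, -0.155, 0.988, -0.002]
force: [-11.6, -5.4, 10.4]
grip_width: 0.571
```

```bash
cat > st2.py <<'E'
import sys; exec(open("st.py").read())
from ptr import *
sc,_=capture("scene"); cv2.imwrite(f"pics/{sys.argv[1]}z.png",cv2.resize(np.hstack([warp(np.load("scene0.npz")["p"]),warp(sc)]),(720,420))[:,:,::-1])
E
python3 st2.py p6
```

```text
t 14.375 stand x,y 7.47 0.23 z -11.48 yaw 107.84 tilt [-0.0082 -0.0048] F stand -9.9 -0.9 9.1 w 0.5754551387432968
avg x,Fx,Fz [ 7.48 -9.14  9.34] x seq [7.47 7.49 7.48 7.5  7.48 7.48]
```

View pics/p6z.png

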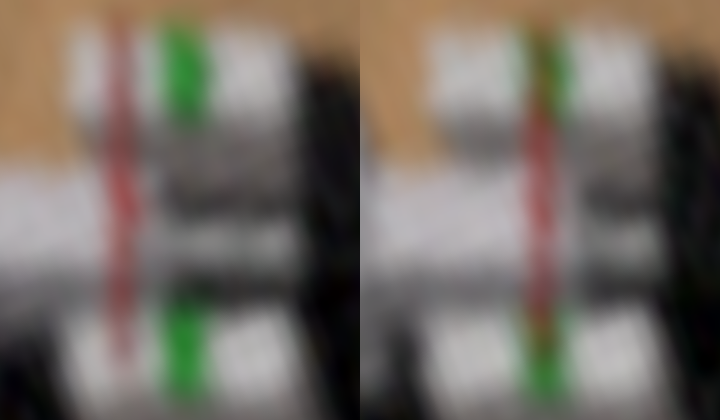

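Emit:
{"op": "servo_tool", "data": {"motion": [{"dr":[0,0,0],"delta_pos":[-0.03,0,0],"hand":0}]}}

```text
time_s: 14.85
eef_pos: [507.8, 231.2, -11.5]
ee_rot: [-0.006, -0.155, 0.988, -0.002]
force: [-11.9, -5.1, 11.2]
grip_width: 0.573
```

```bash
python3 st2.py p7; python3 - <<'E'
from plan import *
L=[]
y=np.radians(17.8); X=np.array([np.cos(y),np.sin(y)])
for i in range(76):
    capture("scene"); s,p,r=pose(); L.append([s["time_s"],(p[:2]-[500.8,228.7])@X,p[2],s["force"][:2]@X,s["force"][2],s["grip_width"]])
L=np.array(L); print(L[::15].round(2)); print(L.min(0).round(2),L.max(0).round(2))
E
python3 st2.py p8
```

```text
t 14.95 stand x,y 7.48 0.24 z -11.46 yaw 107.87 tilt [-0.0114 -0.006 ] F stand -11.8 -1.4 10.2 w 0.5704513259227663
avg x,Fx,Fz [  7.46 -11.43  10.55] x seq [7.42 7.48 7.47 7.47 7.47 7.47]
[[ 15.35   7.47 -11.47 -11.62  10.06   0.57]
 [ 16.1    7.48 -11.46 -11.76  11.34   0.57]
 [ 16.85   7.46 -11.46 -11.25  10.31   0.57]
 [ 17.6    7.46 -11.47 -11.12  10.43   0.57]
 [ 18.35   7.48 -11.47 -11.32  11.25   0.57]
 [ 19.1    7.47 -11.46 -10.32  10.44   0.58]]
[ 15.35   7.44 -11.5  -12.6    9.41   0.57] [ 19.1    7.5  -11.43 -10.32  12.01   0.58]
t 19.2 stand x,y 7.47 0.24 z -11.46 yaw 107.86 tilt [-0.0114 -0.0059] F stand -11.2 -1.6 11.1 w 0.5753562476962241
avg x,Fx,Fz [  7.48 -11.12  10.82] x seq [7.47 7.48 7.48 7.46 7.47 7.49]
```

View pics/p8z.png

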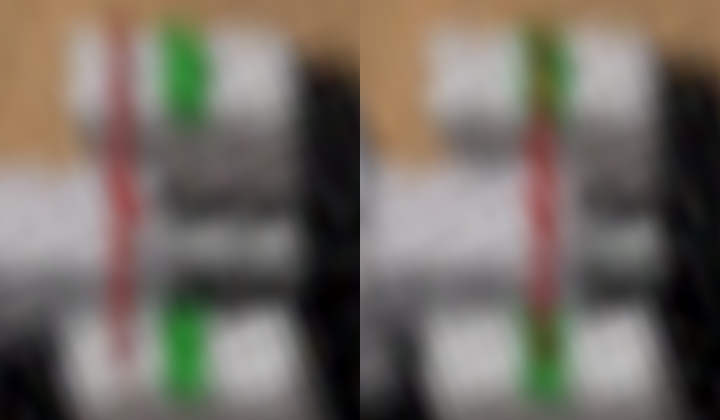

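View pics/p8.png

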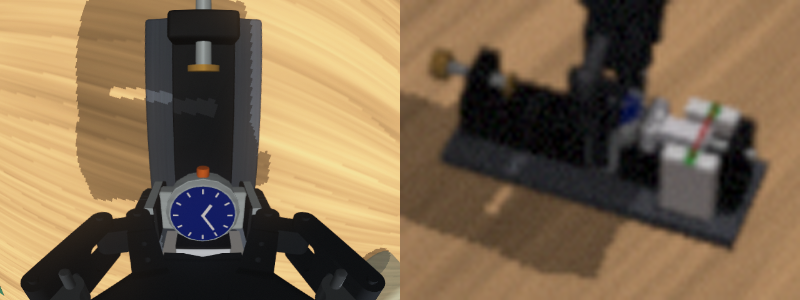

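```bash
python3 - <<'E'
from plan import *
s=ctrl.sense(); print(s["time_s"],s["force"].round(1),s["grip_width"])
print(ticket.finish_job())
E
```

```text
19.55 [-10.5  -5.   10.2] 0.5717636128212218
the job is handed in; nothing more can be done
None
```

The blue watch is on the stand's rail, dial up with its crown away from the jaw. The gripper is still holding it and pressing it against the jaw. I handed the job in at 19.6 s; no verdict was reported.

- **Position:** the last checks put the watch about 0.2 mm off the rail's middle line. It is tilted about 0.7° and still in contact with the rail.
- **Jaw and pointer:** the scene camera shows the red pointer inside the green band, within about 1 mm of its middle. That puts the jaw at about 29.5 mm, so by the spring rate about 7.5–8 N on the watch. The jaw never came near its end stop.
- **Hold:** it held steadily for about 4.5 s before I handed in, with the arm moving less than 0.1 mm.

**Disagreements and limits in the checks:**
- **Fingertips:** the cameras showed them about 38 mm higher than the stated tool point. I set the grip height from the images instead, and it worked: the watch met the rail at the height I had predicted.
- **Push force:** the wrist reads about 11 N along the rail, more than the spring force. I put the difference down to friction, because the gripper also presses the watch down on the rail with about 10–11 N. Even if all of it reached the jaw, it would be under the 12.5 N limit.
- **Camera offsets:** the top and wrist cameras disagreed by 3–5 mm. I used the wrist camera for the final alignment.
- **Gold watch and loose things:** I planned the path clear of them and saw no contact, but I did not measure their positions again at the end.

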